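# Spent cells into the collecting bottle

## Task

Two spent fat battery cells stand on the camera repair bench. Feed both, one at a time, through the neck of the open brown glass bottle, so that they end up down inside it. Leave the slim cell, which is still good, standing where it is, and keep the bottle upright and in its place.

Things in the scene. Friction and masses are not known exactly. Their poses are not given: they have to be found in the camera images.
- cell_a: one of two spent fat battery cells: grey cylinder with steel end bands and a small nub on top, 26 mm in diameter, 50 mm tall with the nub (cylinder 48 mm), about 65 g, standing loose on the bench. Grip it from above by its upper half, any yaw; nothing else stands within 75 mm of its axis, centre to centre. Origin: centre of its underside, z up its axis
- cell_b: the other spent fat cell, the same as cell_a; origin at the centre of its underside, z up along its axis. Which of the two goes first does not matter
- slim_cell: the slim cell that stays: same look, but only 14.5 mm in diameter, 50 mm tall, standing loose on the bench near the fat ones. Origin at the centre of its underside, z up
- bottle: open brown glass bottle, 150 mm tall, about 0.8 kg, loose: belly 100 mm wide up to 88 mm, shoulder to 115 mm, then straight neck to the rim, 56 mm outside, 48 mm inside. Inner floor at 6 mm. A fat cell let go upright in the neck falls in; fingers do not fit in beside it. Origin: centre of its underside, z up. A like bottle with a black cap (158 mm) stands near and is not used

How it is judged:
By the outcome, as a careful person would: the job done as asked, in the order asked, and still so for the second after the job is handed in, with the robot touching nothing.
It also fails if it takes over 54 s, if anything falls off the work surface, if the arm or the gripper's body presses on something with over 40 N, if the wrist force passes 120 N, or if a joint passes its speed limit or range.

## Robot

A 6-joint arm with a two-finger parallel gripper is mounted at the origin on the work surface. World frame = base frame: x ahead of the robot, y to its left, z up, the work surface at z = 0. Lengths are in m, angles in degrees, forces in N, time in s.
With the tool pointing down it reaches from about 0.3 to 0.875 m from the base axis. Payload 4.2 kg.
Tool frame: the origin (TCP) lies at the centre of the arm's flange, where the gripper is bolted on; the fingertips stand 173 mm ahead of it and the grasp point (between the pads) lies 155 mm ahead of it (r.tips_ahead is the distance from the TCP to the fingertips, in m); z points along the fingers, y is the line along which they close (so a half turn about z gives the same grasp; the last joint's range is limited). The gripper opens to 85 mm and grips with 20 to 120 N. Pads are 22 mm wide; open, the fingers measure 114 mm over their backs; the gripper's body (76 mm by 85 mm) begins 54 mm behind the grasp point. The pads swing forward as they close: fully open they stand 13 mm farther back than shut.
Start: joints at [-71.448, 18.312, 89.639, -0, 72.044, -1.146], TCP at [0.194, -0.541, 0.405] pointing down, gripper open.
Joint ranges: [-177.97, 177.97], [-48.28, 115.42], [12.27, 149.76], [-77.06, 257.06], [2.81, 150.46], [-146.56, 146.56]. Speed limits (degrees/s): [147.25, 147.25, 180, 180, 180, 180].

## Interface

Orientations are given as a 3x3 rotation matrix whose columns are the frame's x, y, z axes.
In Python, from rig import r gives the robot as it stands. Calls block until the motion is done:
- r.move_pose(position, orientation): joint-space move of the TCP to a pose.
- r.move_l(position, orientation=None, rate=0.15, until_force=None): straight line of the TCP; orientation=None keeps the orientation; rate is the mean speed in m/s. With until_force (N) it stops when the force on the tool has changed by that much, and returns True; else False.
- r.movej(angles): joint-space move.
- r.command_gripper(opening, grasp_force=None): opening from 0.0 (shut) to 1.0 (fully open); grasp_force is the grip in N (None keeps the last); returns when the fingers have stopped.
- r.wait(seconds).
- r.ik(position, orientation): joint angles nearest the present ones, or None.
- r.read_state(): the state.
- r.read_camera(name): name is "side" or "top"; returns a dict with "img" (400x640x3 uint8, red, green, blue), "depth" (400x640 float32, m along the optical axis (not along the pixel's ray), 0 where there is no reading), "intrinsics" (3x3 intrinsics, pixels), "dist" ([k1, k2, p1, p2, k3] as OpenCV has them; the pictures are not rectified), "origin" and "attitude" of the camera in the world. Camera axes: x right, y down, z forward; pixel columns grow to the right and rows downward; lengths in m; the calibration is good to about 2 mm. A picture is of the moment at which its call begins.
A pose or a line that the arm cannot do raises r.MotionError and nothing moves.
- r.hand_in(): hands the job in; it is judged then, once.
The state is a dict: "time": time; "joints": joint angles; "joint_vel": joint speeds; "tau": joint torques, N m; "tool_pos": TCP position; "eef_rot": TCP orientation; "wrist_force": force on the tool from outside, world axes, zero at the start; "torque": the same for the moment, N m; "width": opening from 0.0 (shut) to 1.0 (fully open); "finger_force": force on a finger pad.
Only numpy, scipy, OpenCV 4.12 (cv2) and the standard library are available. Lean on these libraries where they do the work, as an engineer would, in place of code of your own. Each camera call takes 0.05 s, during which the arm holds its last target. There are 200 camera calls.

## Working session

There is one attempt and no reset: what is moved stays moved. The work goes in short steps, each a Python script; the robot and the scene stay as the last script left them, time stands still between calls to the robot, and variables do not carry over. Pictures are saved under pics/ and viewed, at most 10 in all, crops included, and the job is handed in when it is done.

```bash
mkdir -p pics
python3 - <<'E'
from rig import r
import cv2,numpy as np,pickle
d={n:r.read_camera(n) for n in("top","side")}
pickle.dump(d,open('cams.pkl','wb'))
for n in d:
    cv2.imwrite(f'pics/{n}0.png',d[n]["img"][:,:,::-1]); print(n,d[n]["intrinsics"],d[n]["dist"],d[n]["origin"],d[n]["attitude"])
print(r.read_state())
E
```

```text
top [[463.8717117    0.         323.19673737]
 [  0.         463.8717117  207.45114824]
 [  0.           0.           1.        ]] [-0.11287651  0.          0.          0.          0.        ] [ 0.44762644 -0.02448103  0.9318574 ] [[ 0.00502726 -0.99337155  0.11483769]
 [-0.9996798  -0.00214445  0.02521307]
 [-0.02479968 -0.11492767 -0.99306425]]
side [[513.96688052   0.         321.36820386]
 [  0.         513.96688052 195.75051675]
 [  0.           0.           1.        ]] [0.05214558 0.         0.         0.         0.        ] [ 0.28510636 -0.59924124  0.70909837] [[ 0.93239658 -0.24605153  0.2647551 ]
 [-0.36113863 -0.66396555  0.65477373]
 [ 0.01468019 -0.70612208 -0.70793792]]
{'time': 0.1, 'joints': array([-7.14471234e+01,  1.83481585e+01,  8.96994312e+01, -8.68929663e-05,
        7.20427141e+01, -1.14690510e+00]), 'joint_vel': array([-0.06073155, -0.14962003, -0.2248359 , -0.05921198, -0.0170521 ,
        0.01853502]), 'tau': array([ 5.10799346e-04, -4.16406190e+01, -2.34705091e+01,  2.41787757e-05,
        4.95861736e-03, -5.66837841e-06]), 'tool_pos': array([ 0.19377302, -0.54121279,  0.40396419]), 'eef_rot': array([[ 9.41471679e-01,  3.37091716e-01, -5.02850361e-04],
       [ 3.37092090e-01, -9.41470494e-01,  1.49373058e-03],
       [ 3.01054251e-05, -1.57581191e-03, -9.99998758e-01]]), 'wrist_force': array([ 0.08197855, -0.17193111,  0.6175092 ]), 'torque': array([ 0.0140676 , -0.03057201, -0.01739446]), 'finger_force': 0.0, 'width': 1.0003488253464448}
```

View pics/top0.png

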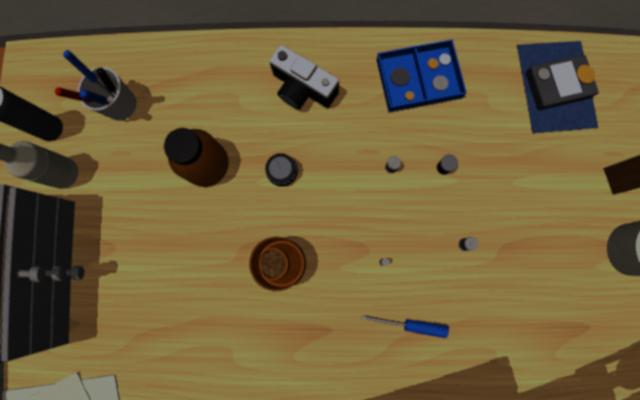

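View pics/side0.png

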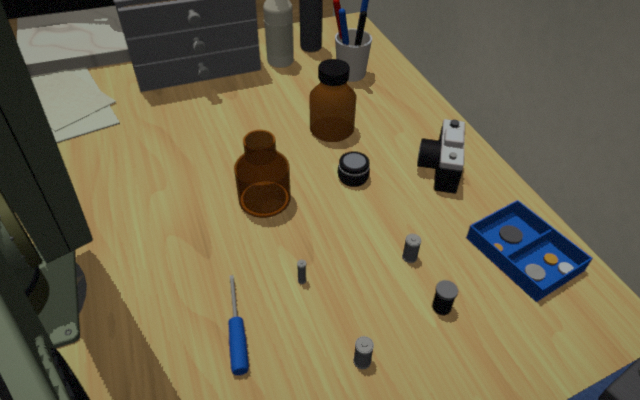

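The top view shows the open bottle at about (278,262), the slim cell at (385,261), and three candidate cylinders at (394,163), (448,163) and (469,243). In the side view the one at (445,297) looks black with a grey lid, so it is probably a film canister. I'll enlarge both views to check.

```bash
cat > h.py <<'E'
import numpy as np,cv2,pickle
def ray(c,u,v):
    p=cv2.undistortPoints(np.array([[[u,v]]],float),c["intrinsics"],np.array(c["dist"]))[0,0]
    return np.array(c["attitude"])@np.array([p[0],p[1],1.])
def onz(c,u,v,z):
    d=ray(c,u,v);o=np.array(c["origin"]);return o+d*(z-o[2])/d[2]
def deproj(c,u,v): return np.array(c["origin"])+ray(c,u,v)*c["depth"][int(v),int(u)]
def proj(c,P):
    R=np.array(c["attitude"]);t=-R.T@np.array(c["origin"])
    return cv2.projectPoints(np.array(P,float).reshape(-1,1,3),cv2.Rodrigues(R.T)[0],t,c["intrinsics"],np.array(c["dist"]))[0][:,0]
E
python3 - <<'E'
import pickle,cv2,numpy as np
from h import *
d=pickle.load(open('cams.pkl','rb'))
t=d['top']['img'][:,:,::-1];s=d['side']['img'][:,:,::-1]
def crop(im,u,v,w,h,k):return cv2.resize(im[v:v+h,u:u+w],None,fx=k,fy=k,interpolation=cv2.INTER_CUBIC)
g=lambda im:cv2.convertScaleAbs(im,alpha=1.6)
cv2.imwrite('pics/t1.png',g(np.vstack([np.hstack([crop(t,375,140,40,40,7),crop(t,430,140,40,40,7)]),np.hstack([crop(t,450,223,40,40,7),crop(t,366,241,40,40,7)])])))
b=crop(t,240,225,80,80,7)
cv2.imwrite('pics/t2.png',g(b))
cv2.imwrite('pics/s1.png',g(np.vstack([np.hstack([crop(s,387,222,50,50,5),crop(s,420,272,50,50,5),]),np.hstack([crop(s,338,326,50,50,5),crop(s,277,247,50,50,5)])])))
for u,v in[(394,163),(448,160),(470,243),(385,261)]:print(deproj(d['top'],u,v),onz(d['top'],u,v,.05))
E
```

```text
[ 0.63672156 -0.13887101  0.049025  ] [ 0.63651273 -0.13874468  0.05      ]
[ 0.64261468 -0.24381457  0.05142922] [ 0.64293121 -0.24417062  0.05      ]
[ 0.44762644 -0.02448103  0.9318574 ] [ 0.48200901 -0.28229455  0.05      ]
[ 0.44800039 -0.11910704  0.05288113] [ 0.44800162 -0.11941721  0.05      ]
```

View pics/t1.png

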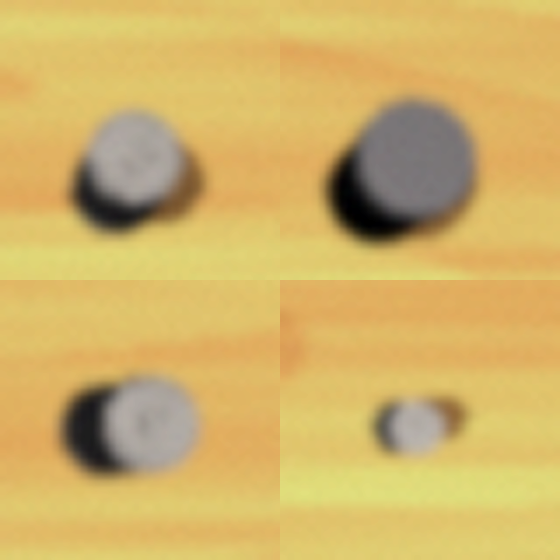

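View pics/t2.png

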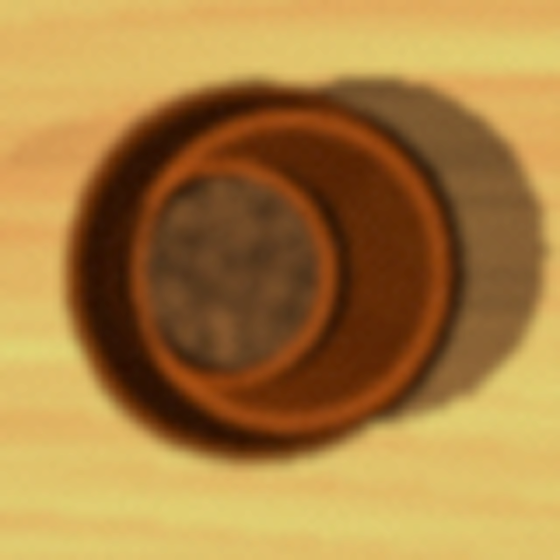

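View pics/s1.png

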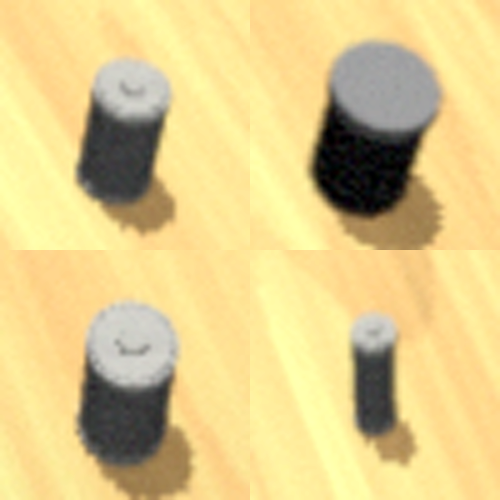

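The crops show that the cylinder at (448,163) is a plain black canister with no nub. The fat cells, both with a nub, have their top centres at about (394.0,162.1) and (471.0,243.3) in the top view, and (412.8,239.6) and (364.0,344.6) in the side view. Next I'll triangulate them and fit the bottle circles with an overlay.

Run:
```python
import pickle,cv2,numpy as np
from h import *
d=pickle.load(open('cams.pkl','rb'));T,S=d['top'],d['side']
for a,b in[((394.0,162.1),(412.8,239.6)),((471.,243.3),(364.,344.6))]:
    print(onz(T,*a,.048),onz(S,*b,.048))
# bottle: from body outline centre (top) at z~.085, and base ring
f=lambda x,y:((x+.5)/7-.5+240,(y+.5)/7-.5+225)
print(onz(T,*f(267,270),.085),onz(T,*f(295,270),.006),onz(T,*f(236,272),.15))
c0=onz(T,*f(267,270),.085)[:2]
print(onz(S,259,140,.15))
# depth around
for u,v in[(258,270),(274,264),(273,248),(289,264),(272,280)]:print(u,v,deproj(T,u,v))
dd=T['depth'][225:305,240:320]
out=[]
for c,nm in((T,'T'),(S,'S')):
    k=7 if nm=='T' else 5
    o=(240,225) if nm=='T' else (215,120); w=80 if nm=='T' else 100
    im=cv2.resize(c['img'][o[1]:o[1]+w,o[0]:o[0]+w,::-1],None,fx=k,fy=k,interpolation=cv2.INTER_CUBIC)
    im=cv2.convertScaleAbs(im,alpha=1.6);im=cv2.resize(im,(560,560)) ;k=560/w
    a=np.linspace(0,2*np.pi,90)
    cc=c0
    for R,z,col in((.028,.15,(0,255,0)),(.024,.15,(255,255,0)),(.05,.088,(255,0,0)),(.05,0,(255,0,255))):
        P=np.c_[cc[0]+R*np.cos(a),cc[1]+R*np.sin(a),0*a+z]
        q=(proj(c,P)-o+.5)*k-.5
        cv2.polylines(im,[q.astype(np.int32)],True,col,1)
    out.append(cv2.resize(im,(400,400)))
cv2.imwrite('pics/ov.png',np.hstack(out))
```

```text
[ 0.63872278 -0.13903205  0.048     ] [ 0.63863956 -0.1379329   0.048     ]
[ 0.48151117 -0.28480569  0.048     ] [ 0.48178418 -0.28435786  0.048     ]
[0.44320413 0.07942307 0.085     ] [0.44285312 0.08111087 0.006     ] [0.44300507 0.0789332  0.15      ]
[0.44263948 0.08102199 0.15      ]
258 270 [0.43174197 0.10480275 0.14921674]
274 264 [0.4410785  0.09566326 0.01264566]
273 248 [0.4689221  0.07973685 0.15050763]
289 264 [0.44209368 0.05462634 0.1270964 ]
272 280 [0.41528906 0.08064825 0.15049311]
```

View pics/ov.png

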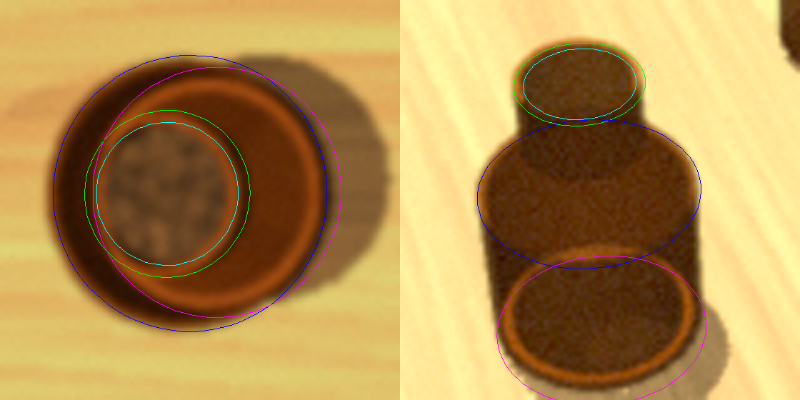

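Both cameras agree on the cells to about 1 mm: (0.6387,-0.1385) and (0.4816,-0.2846). The overlay and the rim depths put the bottle axis at about (0.443,0.0805). I'll do the first cell now.

```bash
cat > act.py <<'E'
from rig import r
import numpy as np,cv2
B=np.array([.443,.0805]);A=r.tips_ahead
def rot(p):
    a=np.arctan2(p[1],p[0]);c,s=np.cos(a),np.sin(a)
    return np.array([[-s,c,0],[c,s,0],[0,0,-1.]])
def P(p,tip): return np.array([p[0],p[1],tip+A])
def show(m):
    s=r.read_state();print(m,round(s['time'],2),s['tool_pos'].round(4),'w',round(s['width'],3),'ff',round(s['finger_force'],1),s['wrist_force'].round(1))
def pick(p):
    r.move_pose(P(p,.10),rot(p)); r.command_gripper(.7)
    print(r.move_l(P(p,.024),rate=.1,until_force=8)); r.command_gripper(0,40); show('grip')
    r.move_l(P(p,.24),rate=.2); show('lift')
def over(): r.move_pose(P(B,.24),rot(B)); show('over')
def snap(n,f):cv2.imwrite(f,r.read_camera(n)["img"][:,:,::-1])
E
python3 - <<'E'
from act import *
r.move_pose(P((.45,-.284),.24),rot((.45,-.284)))
pick((.4816,-.2846)); over()
c=r.read_camera('side');t=r.read_camera('top')
a=cv2.resize(c['img'][60:220,180:340,::-1],(400,400));b=cv2.resize(t['img'][185:345,200:360,::-1],(400,400))
cv2.imwrite('pics/o1.png',cv2.convertScaleAbs(np.hstack([a,b]),alpha=1.6))
E
```

```text
False
grip 3.78 [ 0.4818 -0.2847  0.1981] w 0.288 ff 39.3 [-0.1  0.7  3.5]
lift 5.02 [ 0.4814 -0.2844  0.4121] w 0.292 ff 39.3 [ 0.2 -0.4 -1. ]
over 6.39 [0.4434 0.08   0.4133] w 0.285 ff 39.3 [ 0.3 -0.5 -0.9]
```

View pics/o1.png

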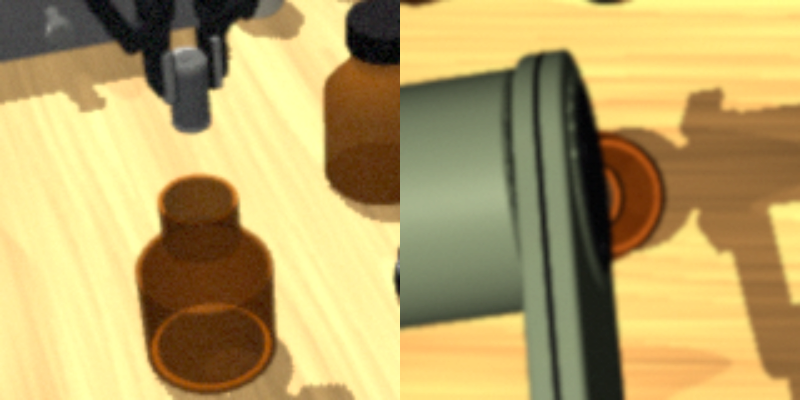

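The side view (left) shows the cell held upright at about (192,90), above the neck at (198,200). Next I lower it into the neck and release it.

```bash
cat >> act.py <<'E'
def drop():
    hit=r.move_l(P(B,.154),rate=.07,until_force=10); show('in hit=%s'%hit)
    if hit: return False
    r.command_gripper(.65); r.wait(.4); show('released')
    r.move_l(P(B,.24),rate=.2); return True
E
python3 - <<'E'
from act import *
if drop():
    r.move_pose(P((.6387,-.1385),.24),rot((.6387,-.1385)))
    c=r.read_camera('side');t=r.read_camera('top')
    a=cv2.resize(c['img'][100:260,180:340,::-1],(400,400));b=cv2.resize(t['img'][185:345,200:360,::-1],(400,400))
    cv2.imwrite('pics/o2.png',cv2.convertScaleAbs(np.hstack([a,b]),alpha=1.6)); show('end')
E
```

```text
in hit=False 7.87 [0.4432 0.0805 0.3278] w 0.288 ff 39.3 [ 0.7  0.1 -0.2]
released 8.67 [0.443  0.0805 0.3274] w 0.649 ff 0.0 [-0.5 -0.8  0.1]
end 10.47 [ 0.6381 -0.137   0.4139] w 0.65 ff 0.0 [ 0.6 -0.1  0.6]
```

View pics/o2.png

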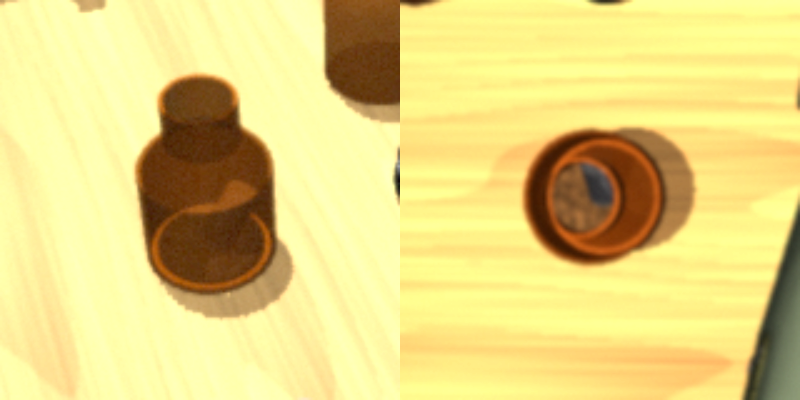

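The top view shows the first cell lying inside, seen through the neck at about (597,183). The bottle is upright and hasn't moved. Now the second cell.

Run:
```python
from act import *
pick((.6387,-.1385))
w=r.read_state()['width']
if .2<w<.4:
    over(); r.wait(.2)
    if drop():
        r.move_pose(P((.35,-.45),.26),rot((.35,-.45))); r.wait(.5)
        c=r.read_camera('side');t=r.read_camera('top')
        a=c['img'][60:380,160:480,::-1];b=cv2.resize(t['img'][130:330,220:500,::-1],(448,320))
        cv2.imwrite('pics/o3.png',cv2.convertScaleAbs(np.hstack([a,b]),alpha=1.6)); show('end')
```

```text
False
grip 12.63 [ 0.6389 -0.1385  0.1982] w 0.289 ff 39.2 [-0.6  0.2  4.3]
lift 13.87 [ 0.6385 -0.1385  0.4118] w 0.29 ff 39.3 [-0.4 -0.1 -1.4]
over 14.99 [0.4439 0.0802 0.4135] w 0.288 ff 39.3 [ 1.1 -0.8 -0.1]
in hit=False 16.57 [0.4432 0.0805 0.3278] w 0.293 ff 39.3 [-0.1  0.3 -0.8]
released 17.37 [0.443  0.0805 0.3274] w 0.651 ff 0.0 [ 0.5 -0.6 -0.3]
end 20.5 [ 0.35   -0.45    0.4334] w 0.647 ff 0.0 [-0.   0.2 -0.1]
```

View pics/o3.png

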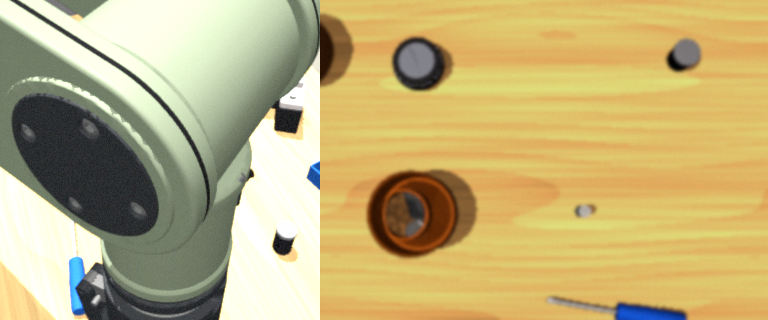

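The top view shows the bench clear of fat cells, the slim cell standing at (585,211), and the bottle in place at (412,213). I'll take one close look down the neck before handing in.

Run:
```python
from act import *
r.move_pose(P((.30,-.50),.26),rot((.30,-.50)))
t=r.read_camera('top');a=cv2.resize(t['img'][230:300,240:310,::-1],(560,560),interpolation=cv2.INTER_CUBIC)
cv2.imwrite('pics/o4.png',cv2.convertScaleAbs(a,alpha=1.8))
from h import *
q=np.array([[u,v,*deproj(t,u,v)] for u in range(260,292,3) for v in (256,260,264,268,272)])
print(q.round(3)[:,[0,1,4]].tolist())
```

```text
[[260.0, 256.0, 0.146], [260.0, 260.0, 0.123], [260.0, 264.0, 0.116], [260.0, 268.0, 0.125], [260.0, 272.0, 0.145], [263.0, 256.0, 0.01], [263.0, 260.0, 0.009], [263.0, 264.0, 0.012], [263.0, 268.0, 0.009], [263.0, 272.0, 0.01], [266.0, 256.0, 0.009], [266.0, 260.0, 0.013], [266.0, 264.0, 0.011], [266.0, 268.0, 0.009], [266.0, 272.0, 0.011], [269.0, 256.0, 0.008], [269.0, 260.0, 0.011], [269.0, 264.0, 0.01], [269.0, 268.0, 0.01], [269.0, 272.0, 0.011], [272.0, 256.0, 0.008], [272.0, 260.0, 0.011], [272.0, 264.0, 0.009], [272.0, 268.0, 0.011], [272.0, 272.0, 0.932], [275.0, 256.0, 0.048], [275.0, 260.0, 0.034], [275.0, 264.0, 0.01], [275.0, 268.0, 0.011], [275.0, 272.0, 0.055], [278.0, 256.0, 0.051], [278.0, 260.0, 0.044], [278.0, 264.0, 0.028], [278.0, 268.0, 0.052], [278.0, 272.0, 0.052], [281.0, 256.0, 0.051], [281.0, 260.0, 0.04], [281.0, 264.0, 0.03], [281.0, 268.0, 0.054], [281.0, 272.0, 0.057], [284.0, 256.0, 0.151], [284.0, 260.0, 0.036], [284.0, 264.0, 0.026], [284.0, 268.0, 0.029], [284.0, 272.0, 0.148], [287.0, 256.0, 0.13], [287.0, 260.0, 0.151], [287.0, 264.0, 0.152], [287.0, 268.0, 0.148], [287.0, 272.0, 0.122], [290.0, 256.0, 0.112], [290.0, 260.0, 0.113], [290.0, 264.0, 0.115], [290.0, 268.0, 0.114], [290.0, 272.0, 0.112]]
```

View pics/o4.png

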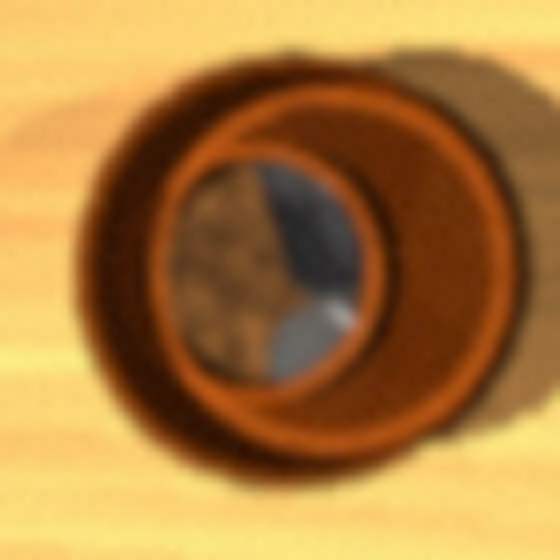

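Two cells show inside the bottle: a dark side at about (320,220) and a steel end at about (310,340). Both are no higher than about 57 mm, and the bottle is upright in its place.

```bash
python3 -c "
from rig import r
print(r.hand_in())"
```

```text
the job is handed in; nothing more can be done
None
```

Both spent fat cells are down inside the open brown bottle, which is upright in its place; the slim cell is still standing where it was, and the job is handed in at about 21 s of the 54 s limit.

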